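# Unlatch the tube carousel, slide it off its spindle and put it in the draining tray

## Task

Take the white tube carousel off its spindle and set it gently, upright, flat on the floor of the steel draining tray, then let go. A cross pin near the top of the spindle holds it on: pull the carousel up lightly against the spring, turn it counterclockwise (seen from above) until you feel the pin drop into the slot, then slide it straight up off the spindle without forcing it. Leave the other things on the bench where they are.

Things in the scene. Friction and masses are not known exactly. Their poses are not given: they have to be found in the camera images.
- carousel_mid (a point): white plastic tube carousel (0.2 to 0.42 kg): a square hub 40 x 40 mm, 84 tall, with six open cups (24 dia, 34 tall, centres 44 from the axis, 112 over all) on low spokes round its foot. Point on the hub's axis, half-way up (42 above the underside). z is up, x and y are square to the hub's flats. The flats can be gripped from 40 to 84 mm above the underside, clear of the cups
- carousel_top (a point): centre of the hub's top face, 42 mm above carousel_mid; same axes. The hub's bore runs its whole height: 15 mm wide for the 12 mm spindle, with a slot 6 mm wide and 34 mm long over all along the hub's x axis (towards two of the cups), through which the cross pin can pass
- stand_top (a point): centre of the top shoulder of the round grey stand (124 dia, 34 tall, fixed), where the carousel's underside rests at the start. The vertical steel spindle, 12 dia, rises from here to a free tip 96 mm higher and does not turn. It is on a spring: pulled by its pin it gives up to 8 mm upwards, 3 N at first, 11 N at the end, then a hard stop. Over 16 N between carousel and stand or spindle damages it
- spindle_pin (a point): centre of the spindle's cross pin (4 mm wide, 4 tall, 30 long), 88 mm above stand_top, its underside 2 mm above the hub's top at rest. Position only: the pin's direction is not reported. From the start the carousel must be turned 10 to 80 degrees counterclockwise; the slot is open within about 4 degrees. As it lines up, the spring drops the pin into it, the pull vanishes, and the pin then stops any turning
- tray_in (a point): centre of the inner floor of the open steel draining tray (190 x 190 mm outside, 180 x 180 inside, walls 5 thick and 30 tall, floor 5 above the bench; fixed). x and y lie along its sides. Stand and tray are side by side in front of the robot, either one on the left
- bottle_a: amber glass dropper bottle with black bulb, 42 dia x 102 tall, on the bench between the stand and the tray; origin under its centre; bystander
- bottle_b: second amber dropper bottle of the same shape, farther back; origin under its centre; bystander
- tube_rack: white test-tube rack with glass tubes, 70 x 240 x 150 tall, at the left side; origin under its centre; bystander
- beaker: glass beaker, 68 dia x 90 tall, at the back; origin under its centre; bystander
- dish: white ceramic dish, 80 dia x 30 tall, at the back; origin under its centre; bystander
- stopper: rubber stopper, 34 dia x 28 tall, at the front near the robot; origin under its centre; bystander
- brush: 180 mm cleaning brush lying on the bench at the right side; bystander
Things that resemble listed ones, but are neither listed nor needed, are in the scene too. Leave any red look-alike of the part that bears stand_top alone.

How it is judged:
By the outcome, as a careful person would: the job done as asked, in the order asked, and still so for the second after the job is handed in, with the robot touching nothing.
It also fails if it takes over 72 s, if anything falls off the work surface, if the arm or the gripper's body presses on something with over 40 N, if the wrist force passes 120 N, or if a joint passes its speed limit or range.

## Robot

A 7-joint arm with a two-finger parallel gripper is mounted at the origin on the work surface. World frame = base frame: x ahead of the robot, y to its left, z up, the work surface at z = 0. Lengths are in mm, angles in rad, forces in N, time in s.
With the tool pointing down it reaches from about 400 to 850 mm from the base axis. Payload 10.4 kg.
Tool frame: the origin (TCP) lies on the centre line of the jaws, within the pads' length; the fingertips stand 22 mm ahead of it and the grasp point (between the pads) lies 3 mm ahead of it (env.tip_extent is the distance from the TCP to the fingertips, in mm); y points along the fingers, z is the direction in which the jaws open and shut, and the axes are right-handed (so a half turn about y gives the same grasp; the last joint's range is limited). The gripper opens to 85 mm and grips with 20 to 120 N. Pads are 22 mm wide; open, the fingers measure 114 mm over their backs; the gripper's body (76 mm by 85 mm) begins 54 mm behind the grasp point. The pads swing forward as they close: fully open they stand 13 mm farther back than shut.
Start: joints at [1.132, 0.332, -0.065, 1.46, 0.022, 1.35, -0.088], TCP at [252.473, -571.757, 253.338] pointing down, gripper open.
Joint ranges: [-2.6, 2.6], [-0.5, 2.12], [-1.47, 1.34], [0.16, 2.42], [-1.27, 4.41], [0.06, 2.06], [-2.6, 2.6]. Speed limits (rad/s): [2.22, 2.22, 2.79, 2.79, 3.14, 3.14, 3.14].

## Interface

Orientations are given as a rotation vector (axis times angle).
In Python, from rig import env gives the robot as it stands.
- The arm moves only by the shell command python3 -m pendant 'ROWS' [FORCE]. ROWS is JSON, a list of rows, each an object of numbers: "jaw": the closure, from 0 (fully open) to 1 (shut); "x", "y", "z": the shift along the world's x, y, z in mm; "wx", "wy", "wz": the turn, a rotation vector about the world's x, y, z in rad. In form: [{"jaw": .., "x": .., "y": .., "z": .., "wx": .., "wy": .., "wz": ..}, ...]. A call has exactly 10 rows; each row is the pose to reach, as a shift and turn from the pose measured when the call began; what a row does not reach only later rows make up. A row lasts 1/10 s, in which the tool goes at most 50 mm and 8.59 degrees, less where a joint would pass 70% of its speed; a pose out of reach is approached as far as the arm can. A call with a gripper value outside its range is refused whole. The fingers move at their own pace and stop on an object; FORCE is the grip in N (left out, the last holds). Time passes only in rows, so rows that repeat a pose let the fingers close, or fill a call up. It gives the time, the measured TCP pose, the force and the opening at its end, in the units of the state.
- env.get_state(): the state, without advancing time (a new reading comes with each control period).
- env.capture(name): name is "side" or "top"; returns the picture (384x512x3 uint8, red, green, blue); there is no depth.
- env.camera_params(name): a dict with "mtx" (3x3 intrinsics, pixels), "R" (3x3) and "t" (3): a world point X has camera coordinates R X + t. Camera axes: x right, y down, z forward; pixel columns grow to the right and rows downward; lengths in mm; the calibration is good to about 2 mm. A picture is of the moment at which its call begins. camera_params takes no time and is no camera call.
- env.job_done(): hands the job in, once; it reports no verdict.
The state is a dict: "clock": time; "qpos": joint angles; "qd": joint speeds; "joint_efforts": joint torques, N m; "tcp_pos": TCP position; "eef_rot": TCP orientation; "force": force on the tool from outside, world axes, zero at the start; "moment": the same for the moment, N m; "gripper_width": finger opening in mm.
Only numpy, scipy, OpenCV 4.12 (cv2) and the standard library are available. Lean on these libraries where they do the work, as an engineer would, in place of code of your own. Each camera call takes 0.05 s, during which the arm holds its last target.

## Working session

There is one attempt and no reset: what is moved stays moved. The work goes in short steps, Python scripts to look and compute and a shell command to move; the robot and the scene stay as the last step left them, time stands still between calls to the robot, and variables do not carry over. Pictures are saved under pics/ and viewed, and the job is handed in when it is done.

```bash
mkdir -p pics; ls; python3 - <<'E'
from rig import env
import cv2
s=env.get_state();print(s)
for n in("side","top"):
    im=env.capture(n);cv2.imwrite(f"pics/{n}0.png",im[:,:,::-1])
    p=env.camera_params(n);print(n,p['mtx'],p['R'],p['t'],-p['R'].T@p['t'])
E
```

```text
pics
{'clock': 0.0, 'qpos': array([ 1.13241106,  0.33286213, -0.06474744,  1.46094014,  0.02160595,
        1.34992276, -0.08850471]), 'qd': array([-0.00063517, -0.00052159,  0.00106434, -0.00087639, -0.00080039,
       -0.00146058, -0.00116494]), 'joint_efforts': array([ 8.87689766e-04, -6.25450373e+01,  4.93049703e-02, -3.91602373e+01,
        1.62292121e-02,  9.90156055e-03, -7.80104727e-06]), 'tcp_pos': array([ 252.32023222, -571.41873711,  252.52268674]), 'eef_rot': array([-0.42069472,  1.99378248, -1.99094776]), 'force': array([-0.00478066, -0.22254998,  0.0798871 ]), 'moment': array([-0.03590641, -0.03076533,  0.0507417 ]), 'gripper_width': 85.90095408718409}
side [[418.42784077   0.         258.08637173]
 [  0.         418.42784077 198.28569793]
 [  0.           0.           1.        ]] [[-0.77027663 -0.63768993 -0.00504611]
 [-0.43717592  0.53380008 -0.72383333]
 [ 0.46427484 -0.55534586 -0.68995641]] [ 442.19223059  299.16970698 1011.4006021 ] [  1.83227839 683.96186009 916.60268219]
top [[493.00286974   0.         260.37396858]
 [  0.         493.00286974 196.98635997]
 [  0.           0.           1.        ]] [[ 1.04272335e-02 -9.99945159e-01 -9.75357424e-04]
 [-9.98203060e-01 -1.03514974e-02 -5.90211664e-02]
 [ 5.90078332e-02  1.58903225e-03 -9.98256255e-01]] [  25.40443491  555.28356568 1431.86439694] [ 469.52964081   28.87577939 1462.16585264]
```

View pics/side0.png

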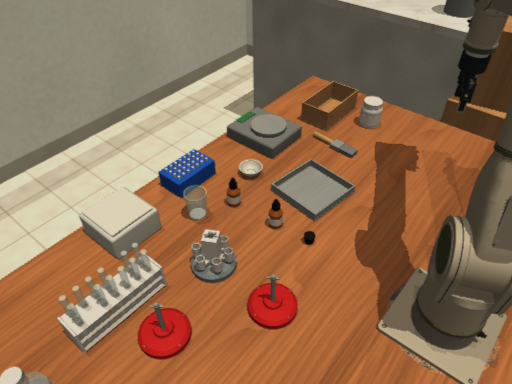

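View pics/top0.png

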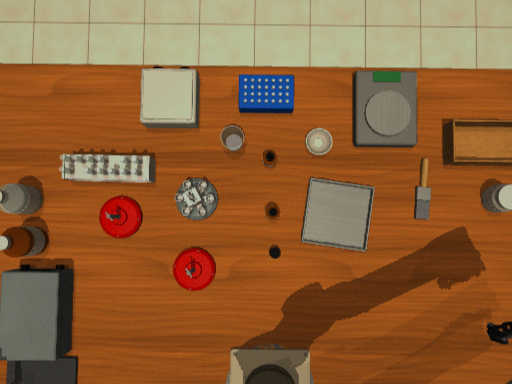

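The stand, with the white carousel on it, is at top (196,198) and side (213,255). The look-alikes are two red stands with bare spindles, at top (121,217) and (194,268), or side (164,332) and (273,304). The tray is at top (338,213). The grey stand carrying the white carousel fits the description, so I'll check it in a close crop.

```bash
python3 - <<'E'
import cv2,numpy as np
a=cv2.imread("pics/top0.png")[168:228,166:226];b=cv2.imread("pics/side0.png")[220:290,178:248]
a=cv2.resize(a,(400,400),interpolation=cv2.INTER_CUBIC);b=cv2.resize(b,(400,400),interpolation=cv2.INTER_CUBIC)
cv2.imwrite("pics/crop0.png",np.hstack([a,b]))
E
```

```text
(no output)
```

View pics/crop0.png

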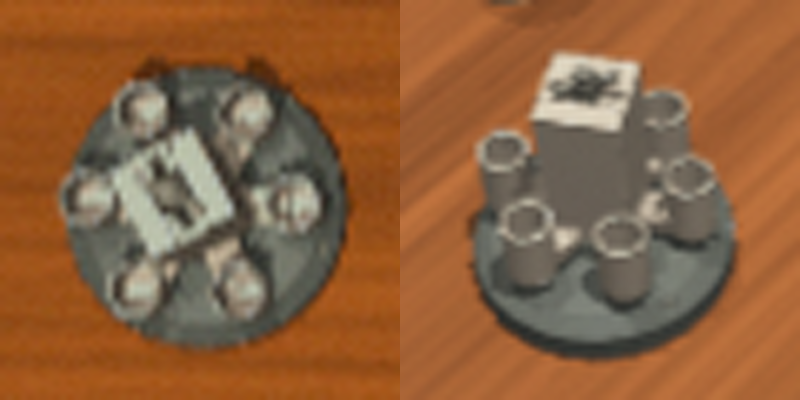

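The crop confirms it: a white square hub with six cups on a grey stand. Next I measure it.

```bash
cat > h.py <<'E'
import numpy as np,cv2
from rig import env
def ray(n,uv,z):
    p=env.camera_params(n);R,t=p['R'],p['t'];c=-R.T@t
    d=R.T@np.linalg.solve(p['mtx'],np.array([uv[0],uv[1],1.]))
    return c+d*(z-c[2])/d[2]
def proj(n,X):
    p=env.camera_params(n);x=p['mtx']@(p['R']@np.array(X,float)+p['t']);return x[:2]/x[2]
E
python3 - <<'E'
from h import *
for n,f,box,cup in(("top","pics/top0.png",(166,226,168,228),0),("side","pics/side0.png",(178,248,220,290),0)):
    im=cv2.imread(f);x0,x1,y0,y1=box
    c=im[y0:y1,x0:x1];hsv=cv2.cvtColor(c,cv2.COLOR_BGR2HSV)
    m=((hsv[...,2]>165)&(hsv[...,1]<60)).astype(np.uint8)
    m=cv2.morphologyEx(m,cv2.MORPH_OPEN,np.ones((2,2)))
    cs,_=cv2.findContours(m,cv2.RETR_EXTERNAL,cv2.CHAIN_APPROX_NONE)
    k=max(cs,key=cv2.contourArea)
    # world-plane points
    P=np.array([ray(n,q[0]+[x0,y0],118)[:2] for q in k],np.float32)
    r=cv2.minAreaRect(P);print(n,'hub',r)
    if n=="top":
        # stand: not-wood blob
        g=((hsv[...,1]<110)).astype(np.uint8);g=cv2.morphologyEx(g,cv2.MORPH_CLOSE,np.ones((5,5)))
        cs,_=cv2.findContours(g,cv2.RETR_EXTERNAL,cv2.CHAIN_APPROX_NONE);k=max(cs,key=cv2.contourArea)
        P=np.array([ray(n,q[0]+[x0,y0],34)[:2] for q in k],np.float32)
        print('stand',cv2.minEnclosingCircle(P),cv2.fitEllipse(P))
    vis=cv2.resize(m*255,(400,400),interpolation=0);cv2.imwrite(f"pics/m_{n}.png",vis)
im=cv2.imread("pics/top0.png");hsv=cv2.cvtColor(im,cv2.COLOR_BGR2HSV)
for nm,(x0,x1,y0,y1),z in(("tray",(292,386,168,260),35),("ba",(262,284,200,222),102),("bb",(260,280,146,168),102)):
    h=hsv[y0:y1,x0:x1]
    if nm=="tray": g=(h[...,1]<80)
    else: g=h[...,2]<60
    g=cv2.morphologyEx(g.astype(np.uint8),cv2.MORPH_OPEN,np.ones((2,2)))
    cs,_=cv2.findContours(g,cv2.RETR_EXTERNAL,cv2.CHAIN_APPROX_NONE);k=max(cs,key=cv2.contourArea)
    P=np.array([ray("top",q[0]+[x0,y0],z)[:2] for q in k],np.float32)
    print(nm,cv2.minAreaRect(P))
E
```

```text
top hub ((539.80322265625, 227.75213623046875), (35.59608459472656, 14.609407424926758), 27.510223388671875)
stand ((548.6655883789062, 217.34326171875), 62.28492736816406) ((547.4646606445312, 217.12635803222656), (118.82086181640625, 120.55084991455078), 143.85391235351562)
side hub ((535.5416870117188, 234.13235473632812), (38.17853927612305, 17.197784423828125), 33.62644577026367)
tray ((504.66986083984375, -195.36376953125), (189.8120880126953, 187.84423828125), 82.16307067871094)
ba ((507.4436950683594, -5.615854263305664), (19.320098876953125, 19.315168380737305), 0.5314221382141113)
bb ((661.4722900390625, 2.693387985229492), (22.362335205078125, 22.223798751831055), 0.5890836119651794)
```

```bash
python3 -c "
import cv2,numpy as np
im=cv2.imread('pics/top0.png')[165:265,250:380];a=cv2.resize(im,None,fx=4,fy=4,interpolation=cv2.INTER_CUBIC)
cv2.imwrite('pics/tray.png',a)
cv2.imwrite('pics/mm.png',np.hstack([cv2.imread('pics/m_top.png'),cv2.imread('pics/m_side.png')]))"
```

```text
(no output)
```

View pics/mm.png

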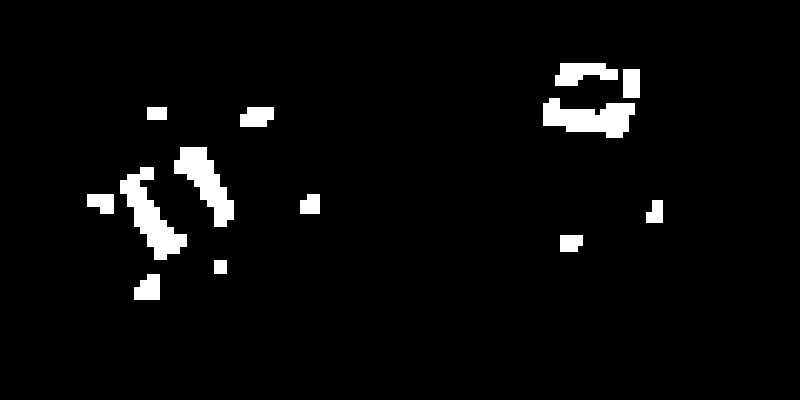

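View pics/tray.png

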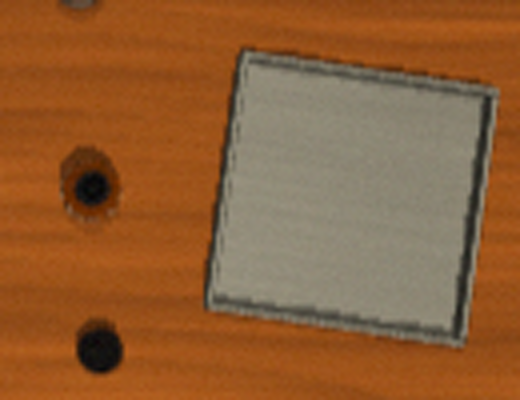

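The hub mask splits into two strips on either side of the slot, so I'll combine them and use both views.

```bash
python3 - <<'E'
from h import *
for n,f,box,th in(("top","pics/top0.png",(180,206,186,212),150),("side","pics/side0.png",(198,222,226,246),150)):
    im=cv2.imread(f);x0,x1,y0,y1=box
    S=6
    c=cv2.resize(im[y0:y1,x0:x1],None,fx=S,fy=S,interpolation=cv2.INTER_CUBIC);hsv=cv2.cvtColor(c,cv2.COLOR_BGR2HSV)
    for th in(130,150,165):
        m=((hsv[...,2]>th)&(hsv[...,1]<80)).astype(np.uint8)
        m=cv2.morphologyEx(m,cv2.MORPH_OPEN,np.ones((9,9)))
        nl,l,st,_=cv2.connectedComponentsWithStats(m)
        keep=[i for i in range(1,nl) if st[i,4]>1200*0.5]
        mm=np.isin(l,keep)
        ys,xs=np.nonzero(mm)
        hull=cv2.convexHull(np.c_[xs,ys].astype(np.int32))[:,0]
        P=np.array([ray(n,(q+.5)/S-.5+[x0,y0],118)[:2] for q in hull],np.float32)
        print(n,th,[st[i,:4].tolist() for i in keep],cv2.minAreaRect(P))
    cv2.imwrite(f"pics/c_{n}.png",cv2.resize(np.hstack([c,np.dstack([mm*255]*3).astype(np.uint8)]),None,fx=2.4,fy=2.4))
    for X in [(548.5,217,34),(548.5,217,118),(548.5,217,130)]: print(n,X,proj(n,X))
E
```

```text
top 130 [[0, 11, 125, 145], [120, 128, 32, 28]] ((531.7135009765625, 219.15948486328125), (73.96761322021484, 54.06398391723633), 24.75569725036621)
top 150 [[66, 13, 58, 85], [0, 32, 81, 89]] ((546.1578369140625, 224.6708526611328), (40.074066162109375, 50.09782409667969), 29.873374938964844)
top 165 [[72, 15, 51, 75], [19, 34, 55, 84]] ((547.9569091796875, 220.84719848632812), (38.820472717285156, 40.27549362182617), 27.940935134887695)
top (548.5, 217, 34) [196.31287652 198.19805549]
top (548.5, 217, 118) [192.29430108 196.458653  ]
top (548.5, 217, 130) [191.67900242 196.19232678]
side 130 [[20, 21, 111, 82]] ((545.3724975585938, 223.67599487304688), (41.289329528808594, 41.52641677856445), 29.769512176513672)
side 150 [[34, 21, 97, 42], [20, 57, 100, 45]] ((545.7164916992188, 223.4654541015625), (40.700042724609375, 40.81932830810547), 29.769512176513672)
side 165 [[34, 21, 96, 40], [20, 58, 98, 43]] ((546.0296020507812, 223.34007263183594), (40.281036376953125, 40.29075622558594), 29.769512176513672)
side (548.5, 217, 34) [213.76524513 254.44578079]
side (548.5, 217, 118) [211.18468699 233.59644148]
side (548.5, 217, 130) [210.79290955 230.43111813]
```

View pics/c_top.png

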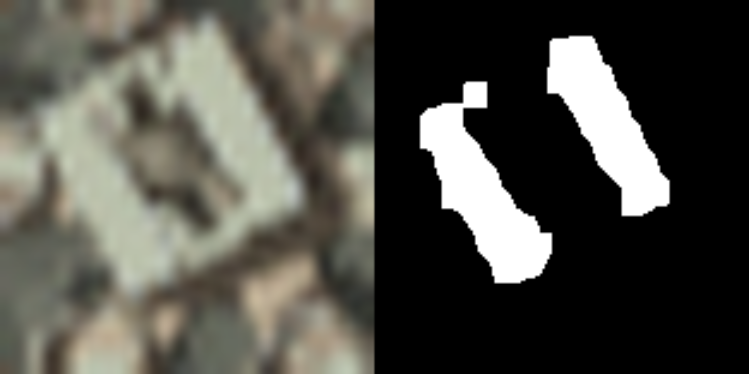

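View pics/c_side.png

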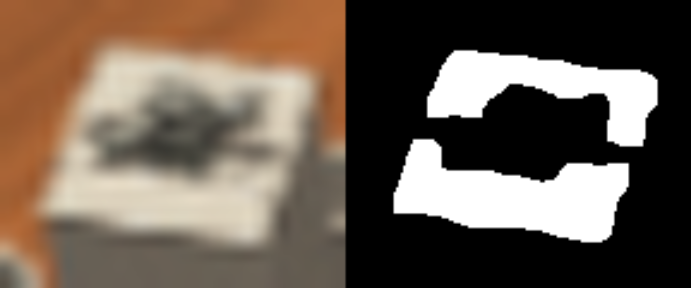

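```bash
python3 - <<'E'
from h import *
from scipy.spatial.transform import Rotation as Ro
print(env.tip_extent)
s=env.get_state();R=Ro.from_rotvec(s['eef_rot']).as_matrix();print(R.round(3))
z=R[:,2];print('jaw yaw',np.degrees(np.arctan2(z[1],z[0])))
def tri(a,b):
    A=[];B=[]
    for n,uv in(("top",a),("side",b)):
        p=env.camera_params(n);P=p['mtx']@np.c_[p['R'],p['t']]
        for i in(0,1):
            r=uv[i]*P[2]-P[i];A.append(r[:3]);B.append(-r[3])
    X=np.linalg.lstsq(np.array(A),np.array(B),rcond=None)[0]
    return X,[proj("top",X)-a,proj("side",X)-b]
a=proj("top",(547.96,220.85,118));b=proj("side",(545.7,223.5,118))
print('hub top',tri(a,b))
# tray in side view: inner/outer rim
im=cv2.imread("pics/side0.png");hsv=cv2.cvtColor(im,cv2.COLOR_BGR2HSV)
x0,x1,y0,y1=266,360,158,220
g=(hsv[y0:y1,x0:x1,1]<80).astype(np.uint8)
cs,_=cv2.findContours(g,cv2.RETR_EXTERNAL,cv2.CHAIN_APPROX_NONE);k=max(cs,key=cv2.contourArea)
P=np.array([ray("side",q[0]+[x0,y0],35)[:2] for q in k],np.float32);print('tray side',cv2.minAreaRect(P))
E
```

```text
22.0
[[-0.915 -0.001  0.404]
 [-0.404  0.001 -0.915]
 [ 0.    -1.    -0.001]]
jaw yaw -66.17122634693843
hub top (array([548.18178214, 221.38006946, 114.33750586]), [array([-0.00249615, -0.00297088]), array([0.00577447, 0.00046637])])
tray side ((496.5690002441406, -172.75949096679688), (206.8582763671875, 202.01315307617188), 82.15572357177734)
```

```bash
python3 -m pendant '[{"jaw":0,"x":15,"y":40,"z":0,"wz":0.08},{"jaw":0,"x":30,"y":80,"z":0,"wz":0.16},{"jaw":0,"x":45,"y":120,"z":0,"wz":0.25},{"jaw":0,"x":60,"y":160,"z":0,"wz":0.33},{"jaw":0,"x":75,"y":200,"z":0,"wz":0.41},{"jaw":0,"x":90,"y":240,"z":0,"wz":0.5},{"jaw":0,"x":105,"y":280,"z":0,"wz":0.58},{"jaw":0,"x":120,"y":320,"z":0,"wz":0.66},{"jaw":0,"x":135,"y":360,"z":0,"wz":0.75},{"jaw":0,"x":150,"y":400,"z":0,"wz":0.83}]' 20; python3 -c "
from rig import env
print(env.get_state()['qpos'])"
```

```text
[ 1.13240009  0.33278285 -0.06473619  1.46085775  0.02162001  1.34988725
 -0.08846348]invalid input
```

```bash
python3 -m pendant '[{"jaw":0,"x":15,"y":40,"z":0,"wx":0,"wy":0,"wz":0.08},{"jaw":0,"x":30,"y":80,"z":0,"wx":0,"wy":0,"wz":0.16},{"jaw":0,"x":45,"y":120,"z":0,"wx":0,"wy":0,"wz":0.25},{"jaw":0,"x":60,"y":160,"z":0,"wx":0,"wy":0,"wz":0.33},{"jaw":0,"x":75,"y":200,"z":0,"wx":0,"wy":0,"wz":0.41},{"jaw":0,"x":90,"y":240,"z":0,"wx":0,"wy":0,"wz":0.5},{"jaw":0,"x":105,"y":280,"z":0,"wx":0,"wy":0,"wz":0.58},{"jaw":0,"x":120,"y":320,"z":0,"wx":0,"wy":0,"wz":0.66},{"jaw":0,"x":135,"y":360,"z":0,"wx":0,"wy":0,"wz":0.75},{"jaw":0,"x":150,"y":400,"z":0,"wx":0,"wy":0,"wz":0.83}]' 20; python3 -c "
from rig import env
print(env.get_state()['qpos'])"
```

```text
clock: 1.1
tcp_pos: [402.4, -169.8, 252.5]
eef_rot: [-1.041, 1.443, -1.441]
force: [-0.1, -0.7, -0.3]
gripper_width: 85.6
[ 0.78017144 -0.06501537 -0.46065035  1.90386017 -0.02962385  1.29741059
  0.00687746]
```

```bash
python3 -m pendant '[{"jaw":0,"x":15,"y":40,"z":0,"wx":0,"wy":0,"wz":0.08},{"jaw":0,"x":30,"y":80,"z":0,"wx":0,"wy":0,"wz":0.16},{"jaw":0,"x":45,"y":120,"z":0,"wx":0,"wy":0,"wz":0.25},{"jaw":0,"x":60,"y":160,"z":0,"wx":0,"wy":0,"wz":0.33},{"jaw":0,"x":75,"y":200,"z":0,"wx":0,"wy":0,"wz":0.41},{"jaw":0,"x":90,"y":240,"z":0,"wx":0,"wy":0,"wz":0.5},{"jaw":0,"x":105,"y":280,"z":0,"wx":0,"wy":0,"wz":0.58},{"jaw":0,"x":120,"y":320,"z":-10,"wx":0,"wy":0,"wz":0.66},{"jaw":0,"x":135,"y":360,"z":-20,"wx":0,"wy":0,"wz":0.75},{"jaw":0,"x":145.8,"y":391,"z":-40,"wx":0,"wy":0,"wz":0.827}]'; cat > st.py <<'E'
from h import *
from scipy.spatial.transform import Rotation as Ro
s=env.get_state();R=Ro.from_rotvec(s['eef_rot']).as_matrix();z=R[:,2]
print('t',round(s['clock'],2),'tcp',s['tcp_pos'].round(2),'jawyaw',np.degrees(np.arctan2(z[1],z[0])).round(2),'down',R[:,1].round(4),'zt',z[2].round(4))
print('q',s['qpos'].round(3),'F',s['force'].round(2),'M',s['moment'].round(3),'w',round(s['gripper_width'],2))
E
python3 st.py
```

```text
clock: 2.1
tcp_pos: [549.0, 224.0, 212.7]
eef_rot: [-1.408, 0.826, -0.826]
force: [0.8, -0.9, 0.6]
gripper_width: 85.4
t 2.1 tcp [549.   223.99 212.68] jawyaw 29.21 down [ 4.e-04  5.e-04 -1.e+00] zt 0.0006
q [ 0.196  0.406 -0.837  1.571  0.309  1.303 -0.174] F [ 0.76 -0.85  0.62] M [-0.063  0.074  0.034] w 85.37
```

```bash
python3 -m pendant '[{"jaw":0,"x":-0.8,"y":-2.7,"z":-6,"wx":0,"wy":0,"wz":-0.007},{"jaw":0,"x":-0.8,"y":-2.7,"z":-12,"wx":0,"wy":0,"wz":-0.007},{"jaw":0,"x":-0.8,"y":-2.7,"z":-18,"wx":0,"wy":0,"wz":-0.007},{"jaw":0,"x":-0.8,"y":-2.7,"z":-24,"wx":0,"wy":0,"wz":-0.007},{"jaw":0,"x":-0.8,"y":-2.7,"z":-30,"wx":0,"wy":0,"wz":-0.007},{"jaw":0,"x":-0.8,"y":-2.7,"z":-36,"wx":0,"wy":0,"wz":-0.007},{"jaw":0,"x":-0.8,"y":-2.7,"z":-40,"wx":0,"wy":0,"wz":-0.007},{"jaw":0,"x":-0.8,"y":-2.7,"z":-42,"wx":0,"wy":0,"wz":-0.007},{"jaw":0,"x":-0.8,"y":-2.7,"z":-42,"wx":0,"wy":0,"wz":-0.007},{"jaw":0,"x":-0.8,"y":-2.7,"z":-42,"wx":0,"wy":0,"wz":-0.007}]'; python3 st.py; python3 - <<'E'
from h import *
a=env.capture("top")[:,:,::-1];b=env.capture("side")[:,:,::-1]
cv2.imwrite("pics/t1.png",a);cv2.imwrite("pics/s1.png",b)
c=cv2.resize(a[150:250,140:240],(400,400),interpolation=2);d=cv2.resize(b[190:300,160:270],(400,400),interpolation=2)
cv2.imwrite("pics/v1.png",np.hstack([c,d]))
E
```

```text
clock: 3.1
tcp_pos: [548.3, 221.4, 170.9]
eef_rot: [-1.405, 0.831, -0.831]
force: [-0.7, -0.2, -0.0]
gripper_width: 85.1
t 3.1 tcp [548.29 221.4  170.88] jawyaw 28.81 down [ 6.e-04  6.e-04 -1.e+00] zt 0.0008
q [ 0.189  0.438 -0.821  1.624  0.336  1.226 -0.197] F [-0.68 -0.23 -0.04] M [ 0.021 -0.027  0.019] w 85.1
```

View pics/v1.png

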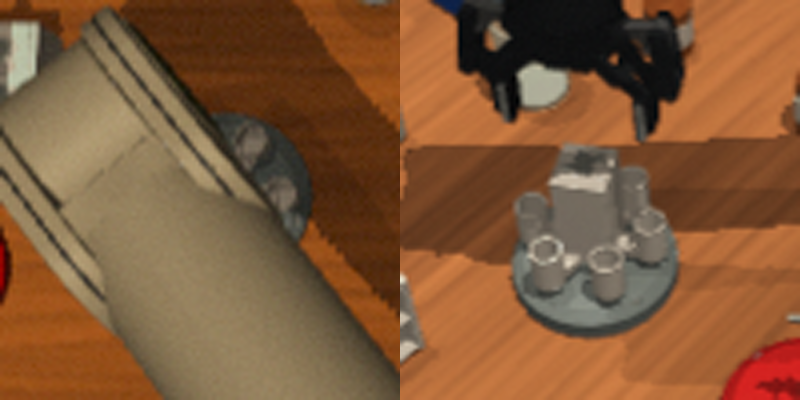

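The side view shows the open fingers straddling the hub, with tips at about crop (510,115) and (645,135) and the hub top at (590,165). The arm blocks the top view. Next is the descent.

```bash
python3 -m pendant '[{"jaw":0,"x":0,"y":0,"z":-10,"wx":0,"wy":0,"wz":0},{"jaw":0,"x":0,"y":0,"z":-20,"wx":0,"wy":0,"wz":0},{"jaw":0,"x":0,"y":0,"z":-30,"wx":0,"wy":0,"wz":0},{"jaw":0,"x":0,"y":0,"z":-40,"wx":0,"wy":0,"wz":0},{"jaw":0,"x":0,"y":0,"z":-50,"wx":0,"wy":0,"wz":0},{"jaw":0,"x":0,"y":0,"z":-58,"wx":0,"wy":0,"wz":0},{"jaw":0,"x":0,"y":0,"z":-64,"wx":0,"wy":0,"wz":0},{"jaw":0,"x":0,"y":0,"z":-68,"wx":0,"wy":0,"wz":0},{"jaw":0.2,"x":0,"y":0,"z":-69,"wx":0,"wy":0,"wz":0},{"jaw":0.2,"x":0,"y":0,"z":-69,"wx":0,"wy":0,"wz":0}]'; python3 st.py; python3 - <<'E'
from h import *
b=env.capture("side")[:,:,::-1]
cv2.imwrite("pics/v2.png",cv2.resize(b[190:300,160:270],(600,600),interpolation=2))
E
```

```text
clock: 4.2
tcp_pos: [548.4, 221.5, 102.0]
eef_rot: [-1.405, 0.831, -0.832]
force: [0.1, 0.3, -0.8]
gripper_width: 68.2
t 4.2 tcp [548.4  221.47 102.04] jawyaw 28.81 down [ 9.e-04  7.e-04 -1.e+00] zt 0.0011
q [ 0.161  0.511 -0.787  1.689  0.397  1.108 -0.24 ] F [ 0.06  0.3  -0.77] M [-0.004 -0.     0.005] w 68.16
```

View pics/v2.png

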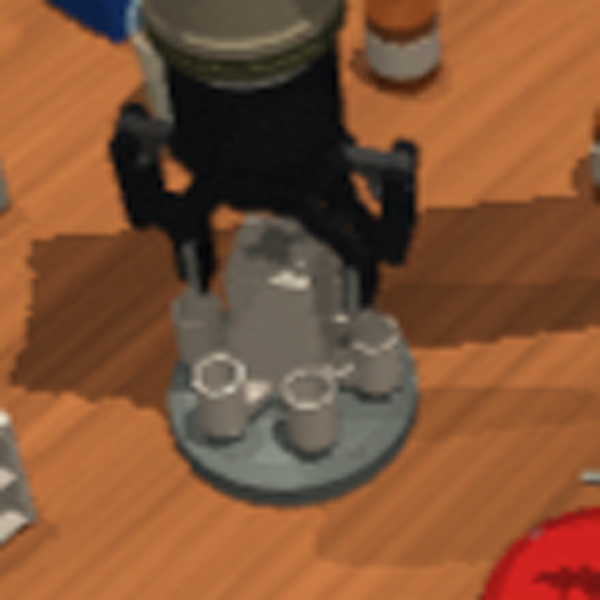

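The fingers straddle the hub at crop (195,260) and (370,270), above the cups. I'll close gradually and watch the lateral force.

```bash
python3 -m pendant '[{"jaw":0.3,"x":0,"y":0,"z":0,"wx":0,"wy":0,"wz":0},{"jaw":0.4,"x":0,"y":0,"z":0,"wx":0,"wy":0,"wz":0},{"jaw":0.45,"x":0,"y":0,"z":0,"wx":0,"wy":0,"wz":0},{"jaw":0.48,"x":0,"y":0,"z":0,"wx":0,"wy":0,"wz":0},{"jaw":0.49,"x":0,"y":0,"z":0,"wx":0,"wy":0,"wz":0},{"jaw":0.5,"x":0,"y":0,"z":0,"wx":0,"wy":0,"wz":0},{"jaw":0.5,"x":0,"y":0,"z":0,"wx":0,"wy":0,"wz":0},{"jaw":0.505,"x":0,"y":0,"z":0,"wx":0,"wy":0,"wz":0},{"jaw":0.51,"x":0,"y":0,"z":0,"wx":0,"wy":0,"wz":0},{"jaw":0.51,"x":0,"y":0,"z":0,"wx":0,"wy":0,"wz":0}]' 20; python3 st.py
```

```text
clock: 5.25
tcp_pos: [548.5, 221.5, 102.2]
eef_rot: [-1.405, 0.831, -0.832]
force: [0.7, 0.5, -0.3]
gripper_width: 41.8
t 5.25 tcp [548.48 221.53 102.23] jawyaw 28.81 down [ 1.2e-03  8.0e-04 -1.0e+00] zt 0.0014
q [ 0.161  0.511 -0.787  1.688  0.397  1.108 -0.24 ] F [ 0.69  0.49 -0.33] M [-0.013 -0.021  0.042] w 41.76
```

```bash
python3 -m pendant '[{"jaw":0.515,"x":0,"y":0,"z":0,"wx":0,"wy":0,"wz":0},{"jaw":0.52,"x":0,"y":0,"z":0,"wx":0,"wy":0,"wz":0},{"jaw":0.525,"x":0,"y":0,"z":0,"wx":0,"wy":0,"wz":0},{"jaw":0.53,"x":0,"y":0,"z":0,"wx":0,"wy":0,"wz":0},{"jaw":0.535,"x":0,"y":0,"z":0,"wx":0,"wy":0,"wz":0},{"jaw":0.54,"x":0,"y":0,"z":0,"wx":0,"wy":0,"wz":0},{"jaw":0.54,"x":0,"y":0,"z":0,"wx":0,"wy":0,"wz":0},{"jaw":0.54,"x":0,"y":0,"z":0,"wx":0,"wy":0,"wz":0},{"jaw":0.54,"x":0,"y":0,"z":0,"wx":0,"wy":0,"wz":0},{"jaw":0.54,"x":0,"y":0,"z":0,"wx":0,"wy":0,"wz":0}]' 20; python3 st.py
```

```text
clock: 6.25
tcp_pos: [548.5, 221.5, 102.3]
eef_rot: [-1.405, 0.831, -0.832]
force: [-0.8, 0.4, 1.7]
gripper_width: 40.0
t 6.25 tcp [548.48 221.51 102.28] jawyaw 28.81 down [ 1.2e-03  8.0e-04 -1.0e+00] zt 0.0014
q [ 0.161  0.511 -0.787  1.688  0.397  1.108 -0.24 ] F [-0.78  0.4   1.7 ] M [-0.103  0.148 -0.019] w 40.02
```

```bash
python3 -m pendant '[{"jaw":0.6,"x":0,"y":0,"z":0,"wx":0,"wy":0,"wz":0},{"jaw":0.6,"x":0,"y":0,"z":0,"wx":0,"wy":0,"wz":0},{"jaw":0.6,"x":0,"y":0,"z":0,"wx":0,"wy":0,"wz":0},{"jaw":0.6,"x":0,"y":0,"z":0.3,"wx":0,"wy":0,"wz":0},{"jaw":0.6,"x":0,"y":0,"z":0.6,"wx":0,"wy":0,"wz":0},{"jaw":0.6,"x":0,"y":0,"z":0.9,"wx":0,"wy":0,"wz":0},{"jaw":0.6,"x":0,"y":0,"z":1.2,"wx":0,"wy":0,"wz":0},{"jaw":0.6,"x":0,"y":0,"z":1.2,"wx":0,"wy":0,"wz":0},{"jaw":0.6,"x":0,"y":0,"z":1.2,"wx":0,"wy":0,"wz":0},{"jaw":0.6,"x":0,"y":0,"z":1.2,"wx":0,"wy":0,"wz":0}]' 40; python3 st.py
```

```text
clock: 7.25
tcp_pos: [548.5, 221.5, 103.4]
eef_rot: [-1.405, 0.831, -0.832]
force: [-0.0, 0.3, -3.9]
gripper_width: 39.2
t 7.25 tcp [548.45 221.49 103.44] jawyaw 28.81 down [ 1.1e-03  7.0e-04 -1.0e+00] zt 0.0013
q [ 0.161  0.509 -0.788  1.687  0.396  1.11  -0.239] F [-0.02  0.31 -3.87] M [0.059 0.014 0.016] w 39.2
```

```bash
python3 -m pendant '[{"jaw":0.6,"x":0,"y":0,"z":0.3,"wx":0,"wy":0,"wz":0},{"jaw":0.6,"x":0,"y":0,"z":0.6,"wx":0,"wy":0,"wz":0},{"jaw":0.6,"x":0,"y":0,"z":0.9,"wx":0,"wy":0,"wz":0},{"jaw":0.6,"x":0,"y":0,"z":1.2,"wx":0,"wy":0,"wz":0},{"jaw":0.6,"x":0,"y":0,"z":1.5,"wx":0,"wy":0,"wz":0},{"jaw":0.6,"x":0,"y":0,"z":1.8,"wx":0,"wy":0,"wz":0},{"jaw":0.6,"x":0,"y":0,"z":2.2,"wx":0,"wy":0,"wz":0},{"jaw":0.6,"x":0,"y":0,"z":2.5,"wx":0,"wy":0,"wz":0},{"jaw":0.6,"x":0,"y":0,"z":2.8,"wx":0,"wy":0,"wz":0},{"jaw":0.6,"x":0,"y":0,"z":2.8,"wx":0,"wy":0,"wz":0}]' 40; python3 st.py
```

```text
clock: 8.25
tcp_pos: [548.3, 221.4, 106.1]
eef_rot: [-1.405, 0.831, -0.832]
force: [0.9, -0.3, -9.5]
gripper_width: 39.5
t 8.25 tcp [548.32 221.44 106.12] jawyaw 28.81 down [ 8.e-04  6.e-04 -1.e+00] zt 0.001
q [ 0.163  0.506 -0.79   1.685  0.393  1.115 -0.238] F [ 0.87 -0.31 -9.47] M [ 0.076 -0.081  0.   ] w 39.54
```

```bash
python3 -m pendant '[{"jaw":0.6,"x":0,"y":0,"z":0,"wx":0,"wy":0,"wz":0.012},{"jaw":0.6,"x":0,"y":0,"z":0,"wx":0,"wy":0,"wz":0.025},{"jaw":0.6,"x":0,"y":0,"z":0,"wx":0,"wy":0,"wz":0.038},{"jaw":0.6,"x":0,"y":0,"z":0,"wx":0,"wy":0,"wz":0.05},{"jaw":0.6,"x":0,"y":0,"z":0,"wx":0,"wy":0,"wz":0.062},{"jaw":0.6,"x":0,"y":0,"z":0,"wx":0,"wy":0,"wz":0.075},{"jaw":0.6,"x":0,"y":0,"z":0,"wx":0,"wy":0,"wz":0.087},{"jaw":0.6,"x":0,"y":0,"z":0,"wx":0,"wy":0,"wz":0.1},{"jaw":0.6,"x":0,"y":0,"z":0,"wx":0,"wy":0,"wz":0.1},{"jaw":0.6,"x":0,"y":0,"z":0,"wx":0,"wy":0,"wz":0.1}]' 40; python3 st.py
```

```text
clock: 9.25
tcp_pos: [548.3, 221.4, 106.1]
eef_rot: [-1.435, 0.754, -0.755]
force: [-0.3, -0.1, -9.4]
gripper_width: 39.5
t 9.25 tcp [548.32 221.41 106.09] jawyaw 34.53 down [ 7.e-04  7.e-04 -1.e+00] zt 0.0009
q [ 0.176  0.513 -0.809  1.685  0.405  1.119 -0.146] F [-0.35 -0.11 -9.41] M [-0.002 -0.033  0.009] w 39.46
```

Force is steady with no lateral load. I'll continue in steps of about 4°.

```bash
python3 -m pendant '[{"jaw":0.6,"x":0,"y":0,"z":0,"wx":0,"wy":0,"wz":0.012},{"jaw":0.6,"x":0,"y":0,"z":0,"wx":0,"wy":0,"wz":0.024},{"jaw":0.6,"x":0,"y":0,"z":0,"wx":0,"wy":0,"wz":0.036},{"jaw":0.6,"x":0,"y":0,"z":0,"wx":0,"wy":0,"wz":0.048},{"jaw":0.6,"x":0,"y":0,"z":0,"wx":0,"wy":0,"wz":0.06},{"jaw":0.6,"x":0,"y":0,"z":0,"wx":0,"wy":0,"wz":0.07},{"jaw":0.6,"x":0,"y":0,"z":0,"wx":0,"wy":0,"wz":0.07},{"jaw":0.6,"x":0,"y":0,"z":0,"wx":0,"wy":0,"wz":0.07},{"jaw":0.6,"x":0,"y":0,"z":0,"wx":0,"wy":0,"wz":0.07},{"jaw":0.6,"x":0,"y":0,"z":0,"wx":0,"wy":0,"wz":0.07}]' 40; python3 st.py
```

```text
clock: 10.25
tcp_pos: [548.3, 221.4, 106.1]
eef_rot: [-1.454, 0.701, -0.701]
force: [-0.1, -0.3, -9.0]
gripper_width: 39.9
t 10.25 tcp [548.35 221.41 106.12] jawyaw 38.54 down [ 7.e-04  7.e-04 -1.e+00] zt 0.001
q [ 0.186  0.518 -0.822  1.684  0.414  1.122 -0.081] F [-0.13 -0.31 -8.96] M [ 0.    -0.033 -0.033] w 39.9
```

```bash
python3 - <<'E'
import cv2
a=cv2.imread("pics/top0.png")[184:210,180:206]
cv2.imwrite("pics/pin.png",cv2.resize(a,(780,780)[:1]+(600,) if 0 else (600,600),interpolation=cv2.INTER_NEAREST))
E
```

```text
(no output)
```

View pics/pin.png

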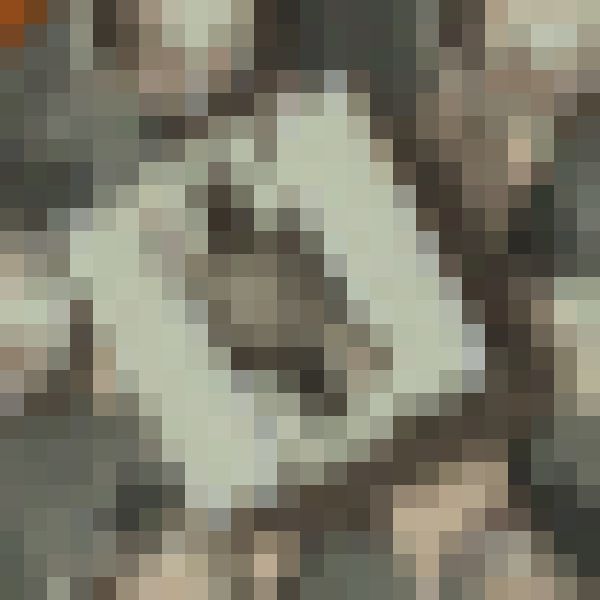

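The pin's ends appear at about crop (160,225) and (370,355), which puts its yaw near 58°. I'll step on towards it.

```bash
python3 -m pendant '[{"jaw":0.6,"x":0,"y":0,"z":0,"wx":0,"wy":0,"wz":0.012},{"jaw":0.6,"x":0,"y":0,"z":0,"wx":0,"wy":0,"wz":0.024},{"jaw":0.6,"x":0,"y":0,"z":0,"wx":0,"wy":0,"wz":0.036},{"jaw":0.6,"x":0,"y":0,"z":0,"wx":0,"wy":0,"wz":0.048},{"jaw":0.6,"x":0,"y":0,"z":0,"wx":0,"wy":0,"wz":0.06},{"jaw":0.6,"x":0,"y":0,"z":0,"wx":0,"wy":0,"wz":0.072},{"jaw":0.6,"x":0,"y":0,"z":0,"wx":0,"wy":0,"wz":0.085},{"jaw":0.6,"x":0,"y":0,"z":0,"wx":0,"wy":0,"wz":0.085},{"jaw":0.6,"x":0,"y":0,"z":0,"wx":0,"wy":0,"wz":0.085},{"jaw":0.6,"x":0,"y":0,"z":0,"wx":0,"wy":0,"wz":0.085}]' 40; python3 st.py
```

```text
clock: 11.25
tcp_pos: [548.3, 221.4, 106.1]
eef_rot: [-1.475, 0.635, -0.636]
force: [0.1, 0.3, -9.8]
gripper_width: 39.7
t 11.25 tcp [548.33 221.4  106.09] jawyaw 43.4 down [ 6.e-04  7.e-04 -1.e+00] zt 0.0009
q [ 0.197  0.524 -0.838  1.684  0.424  1.125 -0.003] F [ 0.09  0.31 -9.79] M [-0.002 -0.001  0.015] w 39.73
```

```bash
python3 -m pendant '[{"jaw":0.6,"x":0,"y":0,"z":0,"wx":0,"wy":0,"wz":0.012},{"jaw":0.6,"x":0,"y":0,"z":0,"wx":0,"wy":0,"wz":0.024},{"jaw":0.6,"x":0,"y":0,"z":0,"wx":0,"wy":0,"wz":0.036},{"jaw":0.6,"x":0,"y":0,"z":0,"wx":0,"wy":0,"wz":0.048},{"jaw":0.6,"x":0,"y":0,"z":0,"wx":0,"wy":0,"wz":0.06},{"jaw":0.6,"x":0,"y":0,"z":0,"wx":0,"wy":0,"wz":0.072},{"jaw":0.6,"x":0,"y":0,"z":0,"wx":0,"wy":0,"wz":0.08},{"jaw":0.6,"x":0,"y":0,"z":0,"wx":0,"wy":0,"wz":0.08},{"jaw":0.6,"x":0,"y":0,"z":0,"wx":0,"wy":0,"wz":0.08},{"jaw":0.6,"x":0,"y":0,"z":0,"wx":0,"wy":0,"wz":0.08}]' 40; python3 st.py
```

```text
clock: 12.25
tcp_pos: [548.3, 221.4, 106.1]
eef_rot: [-1.493, 0.573, -0.574]
force: [-0.1, 0.2, -9.1]
gripper_width: 39.4
t 12.25 tcp [548.34 221.37 106.11] jawyaw 47.98 down [ 6.e-04  7.e-04 -1.e+00] zt 0.001
q [ 0.208  0.53  -0.853  1.683  0.434  1.129  0.07 ] F [-0.13  0.2  -9.1 ] M [-0.025 -0.034 -0.002] w 39.45
```

```bash
python3 -m pendant '[{"jaw":0.6,"x":0,"y":0,"z":0,"wx":0,"wy":0,"wz":0.01},{"jaw":0.6,"x":0,"y":0,"z":0,"wx":0,"wy":0,"wz":0.02},{"jaw":0.6,"x":0,"y":0,"z":0,"wx":0,"wy":0,"wz":0.03},{"jaw":0.6,"x":0,"y":0,"z":0,"wx":0,"wy":0,"wz":0.04},{"jaw":0.6,"x":0,"y":0,"z":0,"wx":0,"wy":0,"wz":0.05},{"jaw":0.6,"x":0,"y":0,"z":0,"wx":0,"wy":0,"wz":0.06},{"jaw":0.6,"x":0,"y":0,"z":0,"wx":0,"wy":0,"wz":0.06},{"jaw":0.6,"x":0,"y":0,"z":0,"wx":0,"wy":0,"wz":0.06},{"jaw":0.6,"x":0,"y":0,"z":0,"wx":0,"wy":0,"wz":0.06},{"jaw":0.6,"x":0,"y":0,"z":0,"wx":0,"wy":0,"wz":0.06}]' 40; python3 st.py
```

```text
clock: 13.25
tcp_pos: [548.3, 221.4, 106.1]
eef_rot: [-1.505, 0.527, -0.527]
force: [0.4, -0.3, -9.2]
gripper_width: 39.6
t 13.25 tcp [548.32 221.41 106.13] jawyaw 51.42 down [ 6.e-04  8.e-04 -1.e+00] zt 0.001
q [ 0.215  0.534 -0.864  1.683  0.442  1.131  0.125] F [ 0.42 -0.34 -9.18] M [-0.043  0.027  0.006] w 39.59
```

```bash
python3 -m pendant '[{"jaw":0.6,"x":0,"y":0,"z":0,"wx":0,"wy":0,"wz":0.01},{"jaw":0.6,"x":0,"y":0,"z":0,"wx":0,"wy":0,"wz":0.02},{"jaw":0.6,"x":0,"y":0,"z":0,"wx":0,"wy":0,"wz":0.03},{"jaw":0.6,"x":0,"y":0,"z":0,"wx":0,"wy":0,"wz":0.04},{"jaw":0.6,"x":0,"y":0,"z":0,"wx":0,"wy":0,"wz":0.05},{"jaw":0.6,"x":0,"y":0,"z":0,"wx":0,"wy":0,"wz":0.06},{"jaw":0.6,"x":0,"y":0,"z":0,"wx":0,"wy":0,"wz":0.06},{"jaw":0.6,"x":0,"y":0,"z":0,"wx":0,"wy":0,"wz":0.06},{"jaw":0.6,"x":0,"y":0,"z":0,"wx":0,"wy":0,"wz":0.06},{"jaw":0.6,"x":0,"y":0,"z":0,"wx":0,"wy":0,"wz":0.06}]' 40; python3 st.py
```

```text
clock: 14.25
tcp_pos: [548.3, 221.4, 106.1]
eef_rot: [-1.516, 0.48, -0.481]
force: [0.5, 0.5, -8.8]
gripper_width: 39.8
t 14.25 tcp [548.35 221.4  106.14] jawyaw 54.85 down [ 5.e-04  8.e-04 -1.e+00] zt 0.001
q [ 0.223  0.539 -0.876  1.682  0.449  1.134  0.18 ] F [ 0.51  0.54 -8.77] M [-0.052  0.021 -0.05 ] w 39.8
```

```bash
python3 -m pendant '[{"jaw":0.6,"x":0,"y":0,"z":0,"wx":0,"wy":0,"wz":0.01},{"jaw":0.6,"x":0,"y":0,"z":0,"wx":0,"wy":0,"wz":0.02},{"jaw":0.6,"x":0,"y":0,"z":0,"wx":0,"wy":0,"wz":0.03},{"jaw":0.6,"x":0,"y":0,"z":0,"wx":0,"wy":0,"wz":0.04},{"jaw":0.6,"x":0,"y":0,"z":0,"wx":0,"wy":0,"wz":0.05},{"jaw":0.6,"x":0,"y":0,"z":0,"wx":0,"wy":0,"wz":0.06},{"jaw":0.6,"x":0,"y":0,"z":0,"wx":0,"wy":0,"wz":0.06},{"jaw":0.6,"x":0,"y":0,"z":0,"wx":0,"wy":0,"wz":0.06},{"jaw":0.6,"x":0,"y":0,"z":0,"wx":0,"wy":0,"wz":0.06},{"jaw":0.6,"x":0,"y":0,"z":0,"wx":0,"wy":0,"wz":0.06}]' 40; python3 st.py
```

```text
clock: 15.25
tcp_pos: [548.4, 221.4, 106.2]
eef_rot: [-1.526, 0.434, -0.434]
force: [-0.1, -0.3, -4.1]
gripper_width: 39.2
t 15.25 tcp [548.38 221.42 106.18] jawyaw 58.28 down [ 5.e-04  9.e-04 -1.e+00] zt 0.001
q [ 0.231  0.543 -0.887  1.682  0.457  1.137  0.235] F [-0.13 -0.28 -4.13] M [0.019 0.02  0.043] w 39.23
```

The pull vanished (Fz went from -8.8 to -4.1, the weight alone), so the pin is in the slot. It entered between 54.9° and 58.3°, so I'll turn about 1.7° more to centre it, then start a slow lift.

```bash
python3 -m pendant '[{"jaw":0.6,"x":0,"y":0,"z":0,"wx":0,"wy":0,"wz":0.01},{"jaw":0.6,"x":0,"y":0,"z":0,"wx":0,"wy":0,"wz":0.02},{"jaw":0.6,"x":0,"y":0,"z":0,"wx":0,"wy":0,"wz":0.03},{"jaw":0.6,"x":0,"y":0,"z":0,"wx":0,"wy":0,"wz":0.03},{"jaw":0.6,"x":0,"y":0,"z":0.5,"wx":0,"wy":0,"wz":0.03},{"jaw":0.6,"x":0,"y":0,"z":1,"wx":0,"wy":0,"wz":0.03},{"jaw":0.6,"x":0,"y":0,"z":1.5,"wx":0,"wy":0,"wz":0.03},{"jaw":0.6,"x":0,"y":0,"z":2,"wx":0,"wy":0,"wz":0.03},{"jaw":0.6,"x":0,"y":0,"z":2.5,"wx":0,"wy":0,"wz":0.03},{"jaw":0.6,"x":0,"y":0,"z":3,"wx":0,"wy":0,"wz":0.03}]' 40; python3 st.py
```

```text
clock: 16.25
tcp_pos: [548.4, 221.4, 109.2]
eef_rot: [-1.531, 0.41, -0.411]
force: [0.0, 0.3, -3.8]
gripper_width: 39.4
t 16.25 tcp [548.38 221.42 109.23] jawyaw 60.0 down [ 6.e-04  9.e-04 -1.e+00] zt 0.001
q [ 0.237  0.542 -0.895  1.679  0.458  1.143  0.264] F [ 0.    0.27 -3.76] M [-0.022  0.004  0.045] w 39.42
```

No drag (Fz -3.8 is the weight alone). Lifting straight up.

```bash
python3 -m pendant '[{"jaw":0.6,"x":0,"y":0,"z":1,"wx":0,"wy":0,"wz":0},{"jaw":0.6,"x":0,"y":0,"z":2,"wx":0,"wy":0,"wz":0},{"jaw":0.6,"x":0,"y":0,"z":3,"wx":0,"wy":0,"wz":0},{"jaw":0.6,"x":0,"y":0,"z":5,"wx":0,"wy":0,"wz":0},{"jaw":0.6,"x":0,"y":0,"z":7,"wx":0,"wy":0,"wz":0},{"jaw":0.6,"x":0,"y":0,"z":9,"wx":0,"wy":0,"wz":0},{"jaw":0.6,"x":0,"y":0,"z":11,"wx":0,"wy":0,"wz":0},{"jaw":0.6,"x":0,"y":0,"z":13,"wx":0,"wy":0,"wz":0},{"jaw":0.6,"x":0,"y":0,"z":15,"wx":0,"wy":0,"wz":0},{"jaw":0.6,"x":0,"y":0,"z":17,"wx":0,"wy":0,"wz":0}]' 40; python3 st.py
```

```text
clock: 17.25
tcp_pos: [548.4, 221.4, 126.4]
eef_rot: [-1.531, 0.41, -0.411]
force: [-0.0, -0.7, -3.8]
gripper_width: 39.2
t 17.25 tcp [548.37 221.44 126.43] jawyaw 60.0 down [ 6.e-04  9.e-04 -1.e+00] zt 0.0011
q [ 0.245  0.523 -0.907  1.665  0.441  1.172  0.276] F [-0.01 -0.7  -3.82] M [-0.037 -0.046 -0.04 ] w 39.22
```

```bash
python3 -m pendant '[{"jaw":0.6,"x":0,"y":0,"z":3,"wx":0,"wy":0,"wz":0},{"jaw":0.6,"x":0,"y":0,"z":6,"wx":0,"wy":0,"wz":0},{"jaw":0.6,"x":0,"y":0,"z":10,"wx":0,"wy":0,"wz":0},{"jaw":0.6,"x":0,"y":0,"z":14,"wx":0,"wy":0,"wz":0},{"jaw":0.6,"x":0,"y":0,"z":18,"wx":0,"wy":0,"wz":0},{"jaw":0.6,"x":0,"y":0,"z":22,"wx":0,"wy":0,"wz":0},{"jaw":0.6,"x":0,"y":0,"z":26,"wx":0,"wy":0,"wz":0},{"jaw":0.6,"x":0,"y":0,"z":30,"wx":0,"wy":0,"wz":0},{"jaw":0.6,"x":0,"y":0,"z":34,"wx":0,"wy":0,"wz":0},{"jaw":0.6,"x":0,"y":0,"z":38,"wx":0,"wy":0,"wz":0}]' 40; python3 st.py
```

```text
clock: 18.25
tcp_pos: [548.4, 221.4, 164.7]
eef_rot: [-1.531, 0.41, -0.411]
force: [0.0, 0.2, -4.3]
gripper_width: 39.6
t 18.25 tcp [548.4  221.41 164.75] jawyaw 60.0 down [ 6.e-04  9.e-04 -1.e+00] zt 0.0011
q [ 0.263  0.484 -0.929  1.627  0.405  1.236  0.3  ] F [ 0.    0.19 -4.31] M [-0.009 -0.047  0.001] w 39.63
```

```bash
python3 -m pendant '[{"jaw":0.6,"x":0,"y":0,"z":4,"wx":0,"wy":0,"wz":0},{"jaw":0.6,"x":0,"y":0,"z":9,"wx":0,"wy":0,"wz":0},{"jaw":0.6,"x":0,"y":0,"z":14,"wx":0,"wy":0,"wz":0},{"jaw":0.6,"x":0,"y":0,"z":20,"wx":0,"wy":0,"wz":0},{"jaw":0.6,"x":0,"y":0,"z":27,"wx":0,"wy":0,"wz":0},{"jaw":0.6,"x":0,"y":0,"z":35,"wx":0,"wy":0,"wz":0},{"jaw":0.6,"x":0,"y":0,"z":44,"wx":0,"wy":0,"wz":0},{"jaw":0.6,"x":0,"y":0,"z":52,"wx":0,"wy":0,"wz":0},{"jaw":0.6,"x":0,"y":0,"z":58,"wx":0,"wy":0,"wz":0},{"jaw":0.6,"x":0,"y":0,"z":60,"wx":0,"wy":0,"wz":0}]' 40; python3 st.py;  python3 - <<'E'
from h import *
b=env.capture("side")[:,:,::-1]
cv2.imwrite("pics/v3.png",cv2.resize(b[130:310,130:310],(600,600),interpolation=2))
E
```

```text
clock: 19.25
tcp_pos: [548.6, 221.6, 225.7]
eef_rot: [-1.53, 0.409, -0.411]
force: [-0.6, -0.6, -3.9]
gripper_width: 39.7
t 19.25 tcp [548.61 221.57 225.66] jawyaw 60.0 down [ 0.0016  0.0011 -1.    ] zt 0.0018
q [ 0.281  0.431 -0.956  1.555  0.358  1.34   0.334] F [-0.6  -0.61 -3.91] M [-0.036 -0.008  0.023] w 39.65
```

View pics/v3.png

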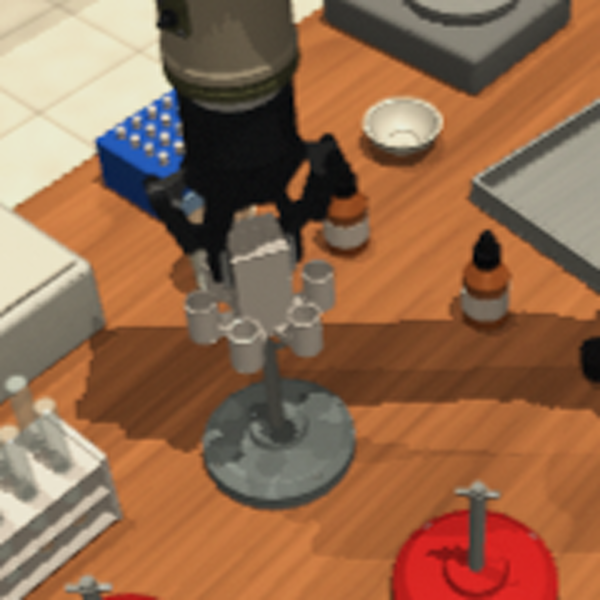

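The carousel is off. Its underside is about 157 mm up, above the bare spindle tip at about crop (265,340). Carrying it across at this height clears the 102 mm bottle.

```bash
python3 -m pendant '[{"jaw":0.6,"x":-1,"y":-8,"z":0,"wx":0,"wy":0,"wz":0},{"jaw":0.6,"x":-2,"y":-22,"z":0,"wx":0,"wy":0,"wz":0},{"jaw":0.6,"x":-4,"y":-42,"z":0,"wx":0,"wy":0,"wz":0},{"jaw":0.6,"x":-7,"y":-66,"z":0,"wx":0,"wy":0,"wz":0},{"jaw":0.6,"x":-10,"y":-92,"z":0,"wx":0,"wy":0,"wz":0},{"jaw":0.6,"x":-13,"y":-119,"z":0,"wx":0,"wy":0,"wz":0},{"jaw":0.6,"x":-16,"y":-146,"z":0,"wx":0,"wy":0,"wz":0},{"jaw":0.6,"x":-19,"y":-173,"z":0,"wx":0,"wy":0,"wz":0},{"jaw":0.6,"x":-22,"y":-200,"z":0,"wx":0,"wy":0,"wz":0},{"jaw":0.6,"x":-24,"y":-227,"z":0,"wx":0,"wy":0,"wz":0}]' 40; python3 st.py
```

```text
clock: 20.3
tcp_pos: [523.8, -7.2, 225.1]
eef_rot: [-1.531, 0.41, -0.411]
force: [1.2, -0.5, -4.5]
gripper_width: 39.4
t 20.3 tcp [523.83  -7.16 225.15] jawyaw 59.98 down [ 8.e-04  7.e-04 -1.e+00] zt 0.001
q [ 0.754  0.24  -0.934  1.728  0.201  1.273  0.822] F [ 1.19 -0.53 -4.52] M [-0.039 -0.052  0.02 ] w 39.38
```

```bash
python3 -m pendant '[{"jaw":0.6,"x":-3,"y":-27,"z":0,"wx":0,"wy":0,"wz":0},{"jaw":0.6,"x":-6,"y":-54,"z":0,"wx":0,"wy":0,"wz":0},{"jaw":0.6,"x":-8,"y":-80,"z":0,"wx":0,"wy":0,"wz":0},{"jaw":0.6,"x":-10,"y":-105,"z":0,"wx":0,"wy":0,"wz":0},{"jaw":0.6,"x":-13,"y":-130,"z":0,"wx":0,"wy":0,"wz":0},{"jaw":0.6,"x":-15,"y":-152,"z":0,"wx":0,"wy":0,"wz":0},{"jaw":0.6,"x":-17,"y":-170,"z":0,"wx":0,"wy":0,"wz":0},{"jaw":0.6,"x":-18,"y":-182,"z":0,"wx":0,"wy":0,"wz":0},{"jaw":0.6,"x":-19,"y":-188,"z":0,"wx":0,"wy":0,"wz":0},{"jaw":0.6,"x":-19,"y":-188,"z":0,"wx":0,"wy":0,"wz":0}]' 40; python3 st.py;  python3 - <<'E'
from h import *
b=env.capture("side")[:,:,::-1]
cv2.imwrite("pics/v4.png",cv2.resize(b[70:250,230:410],(600,600),interpolation=2))
E
```

```text
clock: 21.3
tcp_pos: [504.5, -195.6, 224.9]
eef_rot: [-1.53, 0.411, -0.412]
force: [0.4, 0.5, -4.0]
gripper_width: 39.2
t 21.3 tcp [ 504.55 -195.61  224.95] jawyaw 59.93 down [ 5.e-04  9.e-04 -1.e+00] zt 0.001
q [ 1.001  0.261 -0.824  1.689  0.198  1.278  1.183] F [ 0.38  0.5  -4.03] M [0.01  0.05  0.034] w 39.15
```

View pics/v4.png

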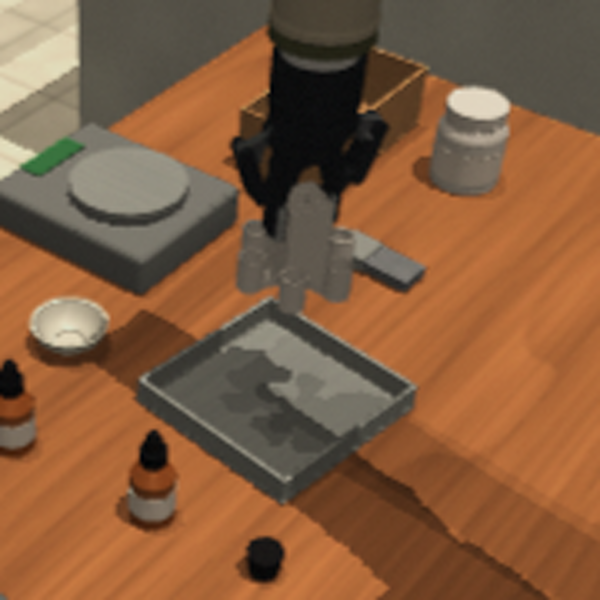

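It hangs upright over the tray. Lowering first to about 20 mm above the floor.

```bash
python3 -m pendant '[{"jaw":0.6,"x":0,"y":0,"z":-8,"wx":0,"wy":0,"wz":0},{"jaw":0.6,"x":0,"y":0,"z":-20,"wx":0,"wy":0,"wz":0},{"jaw":0.6,"x":0,"y":0,"z":-36,"wx":0,"wy":0,"wz":0},{"jaw":0.6,"x":0,"y":0,"z":-54,"wx":0,"wy":0,"wz":0},{"jaw":0.6,"x":0,"y":0,"z":-72,"wx":0,"wy":0,"wz":0},{"jaw":0.6,"x":0,"y":0,"z":-90,"wx":0,"wy":0,"wz":0},{"jaw":0.6,"x":0,"y":0,"z":-106,"wx":0,"wy":0,"wz":0},{"jaw":0.6,"x":0,"y":0,"z":-119,"wx":0,"wy":0,"wz":0},{"jaw":0.6,"x":0,"y":0,"z":-127,"wx":0,"wy":0,"wz":0},{"jaw":0.6,"x":0,"y":0,"z":-130,"wx":0,"wy":0,"wz":0}]' 40; python3 st.py;  python3 - <<'E'
from h import *
b=env.capture("side")[:,:,::-1]
cv2.imwrite("pics/v5.png",cv2.resize(b[100:230,250:380],(600,600),interpolation=2))
E
```

```text
clock: 22.35
tcp_pos: [504.6, -194.5, 94.1]
eef_rot: [-1.53, 0.411, -0.41]
force: [-0.7, -0.9, -3.5]
gripper_width: 39.4
t 22.35 tcp [ 504.55 -194.46   94.13] jawyaw 60.0 down [-2.0e-04  1.7e-03 -1.0e+00] zt 0.0014
q [ 0.94   0.407 -0.774  1.827  0.325  1.039  1.087] F [-0.72 -0.92 -3.5 ] M [ 0.001 -0.001 -0.05 ] w 39.41
```

View pics/v5.png

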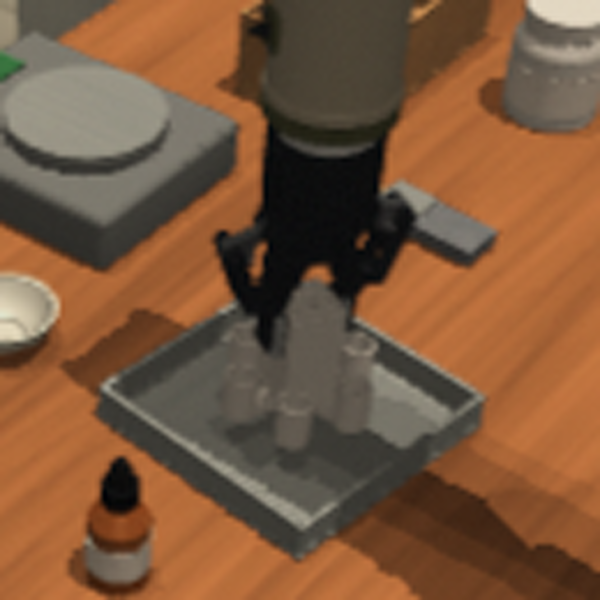

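The carousel is inside the tray walls and clear all round. Lowering slowly now.

```bash
python3 -m pendant '[{"jaw":0.6,"x":0,"y":0,"z":-3,"wx":0,"wy":0,"wz":0},{"jaw":0.6,"x":0,"y":0,"z":-6,"wx":0,"wy":0,"wz":0},{"jaw":0.6,"x":0,"y":0,"z":-9,"wx":0,"wy":0,"wz":0},{"jaw":0.6,"x":0,"y":0,"z":-12,"wx":0,"wy":0,"wz":0},{"jaw":0.6,"x":0,"y":0,"z":-14,"wx":0,"wy":0,"wz":0},{"jaw":0.6,"x":0,"y":0,"z":-16,"wx":0,"wy":0,"wz":0},{"jaw":0.6,"x":0,"y":0,"z":-17,"wx":0,"wy":0,"wz":0},{"jaw":0.6,"x":0,"y":0,"z":-18,"wx":0,"wy":0,"wz":0},{"jaw":0.6,"x":0,"y":0,"z":-18,"wx":0,"wy":0,"wz":0},{"jaw":0.6,"x":0,"y":0,"z":-18,"wx":0,"wy":0,"wz":0}]' 40; python3 st.py
```

```text
clock: 23.4
tcp_pos: [504.7, -194.5, 76.4]
eef_rot: [-1.53, 0.411, -0.41]
force: [0.1, -0.7, -3.5]
gripper_width: 39.4
t 23.4 tcp [ 504.69 -194.52   76.38] jawyaw 59.99 down [ 2.0e-04  1.6e-03 -1.0e+00] zt 0.0015
q [ 0.928  0.432 -0.762  1.84   0.347  1.008  1.071] F [ 0.08 -0.75 -3.54] M [-0.009 -0.081 -0.011] w 39.43
```

```bash
python3 -m pendant '[{"jaw":0.6,"x":0,"y":0,"z":-0.3,"wx":0,"wy":0,"wz":0},{"jaw":0.6,"x":0,"y":0,"z":-0.6,"wx":0,"wy":0,"wz":0},{"jaw":0.6,"x":0,"y":0,"z":-0.9,"wx":0,"wy":0,"wz":0},{"jaw":0.6,"x":0,"y":0,"z":-1.2,"wx":0,"wy":0,"wz":0},{"jaw":0.6,"x":0,"y":0,"z":-1.5,"wx":0,"wy":0,"wz":0},{"jaw":0.6,"x":0,"y":0,"z":-1.8,"wx":0,"wy":0,"wz":0},{"jaw":0.6,"x":0,"y":0,"z":-2.1,"wx":0,"wy":0,"wz":0},{"jaw":0.6,"x":0,"y":0,"z":-2.4,"wx":0,"wy":0,"wz":0},{"jaw":0.6,"x":0,"y":0,"z":-2.6,"wx":0,"wy":0,"wz":0},{"jaw":0.6,"x":0,"y":0,"z":-2.6,"wx":0,"wy":0,"wz":0}]' 40; python3 st.py
```

```text
clock: 24.4
tcp_pos: [504.7, -194.5, 73.8]
eef_rot: [-1.53, 0.41, -0.41]
force: [0.7, -0.2, -5.1]
gripper_width: 39.6
t 24.4 tcp [ 504.69 -194.51   73.76] jawyaw 60.0 down [ 2.0e-04  1.6e-03 -1.0e+00] zt 0.0015
q [ 0.926  0.435 -0.76   1.842  0.35   1.004  1.068] F [ 0.73 -0.21 -5.12] M [0.004 0.017 0.049] w 39.58
```

```bash
python3 -m pendant '[{"jaw":0.6,"x":0,"y":0,"z":-0.2,"wx":0,"wy":0,"wz":0},{"jaw":0.6,"x":0,"y":0,"z":-0.3,"wx":0,"wy":0,"wz":0},{"jaw":0.6,"x":0,"y":0,"z":-0.4,"wx":0,"wy":0,"wz":0},{"jaw":0.6,"x":0,"y":0,"z":-0.5,"wx":0,"wy":0,"wz":0},{"jaw":0.6,"x":0,"y":0,"z":-0.6,"wx":0,"wy":0,"wz":0},{"jaw":0.6,"x":0,"y":0,"z":-0.7,"wx":0,"wy":0,"wz":0},{"jaw":0.6,"x":0,"y":0,"z":-0.8,"wx":0,"wy":0,"wz":0},{"jaw":0.6,"x":0,"y":0,"z":-0.8,"wx":0,"wy":0,"wz":0},{"jaw":0.6,"x":0,"y":0,"z":-0.8,"wx":0,"wy":0,"wz":0},{"jaw":0.6,"x":0,"y":0,"z":-0.8,"wx":0,"wy":0,"wz":0}]' 40; python3 st.py
```

```text
clock: 25.4
tcp_pos: [504.7, -194.5, 73.3]
eef_rot: [-1.53, 0.41, -0.41]
force: [-4.9, 1.6, 5.1]
gripper_width: 39.7
t 25.4 tcp [ 504.71 -194.48   73.33] jawyaw 60.0 down [ 1.0e-04  1.3e-03 -1.0e+00] zt 0.0012
q [ 0.926  0.436 -0.76   1.842  0.351  1.003  1.068] F [-4.87  1.58  5.11] M [ 0.123  0.902 -0.051] w 39.67
```

It has touched down (Fz +5 at TCP z 73.3, about the predicted height). I'll ease off slightly and open slowly.

```bash
python3 -m pendant '[{"jaw":0.6,"x":0,"y":0,"z":0.2,"wx":0,"wy":0,"wz":0},{"jaw":0.6,"x":0,"y":0,"z":0.2,"wx":0,"wy":0,"wz":0},{"jaw":0.53,"x":0,"y":0,"z":0.2,"wx":0,"wy":0,"wz":0},{"jaw":0.52,"x":0,"y":0,"z":0.2,"wx":0,"wy":0,"wz":0},{"jaw":0.5,"x":0,"y":0,"z":0.2,"wx":0,"wy":0,"wz":0},{"jaw":0.47,"x":0,"y":0,"z":0.2,"wx":0,"wy":0,"wz":0},{"jaw":0.42,"x":0,"y":0,"z":0.2,"wx":0,"wy":0,"wz":0},{"jaw":0.35,"x":0,"y":0,"z":0.2,"wx":0,"wy":0,"wz":0},{"jaw":0.28,"x":0,"y":0,"z":0.2,"wx":0,"wy":0,"wz":0},{"jaw":0.2,"x":0,"y":0,"z":0.2,"wx":0,"wy":0,"wz":0}]' 20; python3 st.py; python3 - <<'E'
from h import *
b=env.capture("side")[:,:,::-1]
cv2.imwrite("pics/v6.png",cv2.resize(b[100:230,250:380],(600,600),interpolation=2))
E
```

```text
clock: 26.4
tcp_pos: [504.7, -194.5, 73.5]
eef_rot: [-1.53, 0.41, -0.41]
force: [0.3, -0.5, -0.5]
gripper_width: 68.5
t 26.4 tcp [ 504.73 -194.48   73.55] jawyaw 60.0 down [ 1.0e-04  1.3e-03 -1.0e+00] zt 0.0012
q [ 0.926  0.436 -0.76   1.842  0.35   1.003  1.068] F [ 0.27 -0.46 -0.46] M [0.022 0.038 0.013] w 68.45
```

View pics/v6.png

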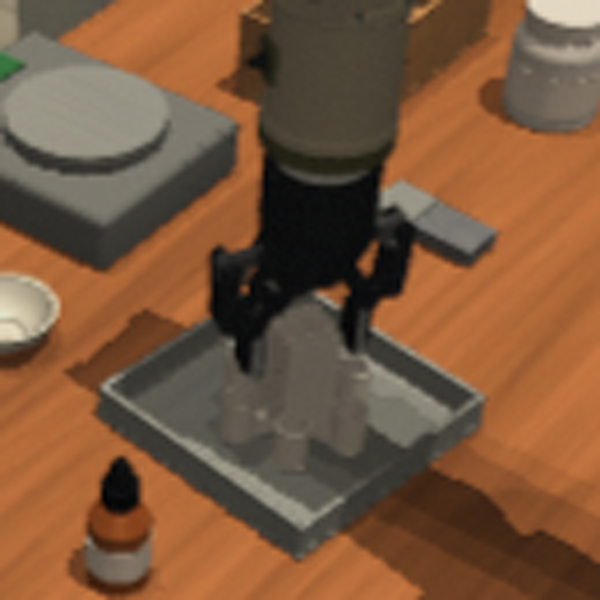

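Released, with the wrist force at zero. The carousel stands in the tray at about crop (300,380). Next I retreat straight up.

```bash
python3 -m pendant '[{"jaw":0.2,"x":0,"y":0,"z":3,"wx":0,"wy":0,"wz":0},{"jaw":0.2,"x":0,"y":0,"z":8,"wx":0,"wy":0,"wz":0},{"jaw":0.15,"x":0,"y":0,"z":16,"wx":0,"wy":0,"wz":0},{"jaw":0.1,"x":0,"y":0,"z":28,"wx":0,"wy":0,"wz":0},{"jaw":0.1,"x":0,"y":0,"z":44,"wx":0,"wy":0,"wz":0},{"jaw":0.1,"x":0,"y":0,"z":64,"wx":0,"wy":0,"wz":0},{"jaw":0.1,"x":0,"y":0,"z":86,"wx":0,"wy":0,"wz":0},{"jaw":0.1,"x":0,"y":0,"z":108,"wx":0,"wy":0,"wz":0},{"jaw":0.1,"x":0,"y":0,"z":128,"wx":0,"wy":0,"wz":0},{"jaw":0.1,"x":0,"y":0,"z":140,"wx":0,"wy":0,"wz":0}]' 20
python3 -m pendant '[{"jaw":0.1,"x":0,"y":-20,"z":10,"wx":0,"wy":0,"wz":0},{"jaw":0.1,"x":0,"y":-45,"z":20,"wx":0,"wy":0,"wz":0},{"jaw":0.1,"x":-10,"y":-75,"z":20,"wx":0,"wy":0,"wz":0},{"jaw":0.1,"x":-20,"y":-105,"z":20,"wx":0,"wy":0,"wz":0},{"jaw":0.1,"x":-30,"y":-135,"z":20,"wx":0,"wy":0,"wz":0},{"jaw":0.1,"x":-40,"y":-165,"z":20,"wx":0,"wy":0,"wz":0},{"jaw":0.1,"x":-50,"y":-190,"z":20,"wx":0,"wy":0,"wz":0},{"jaw":0.1,"x":-60,"y":-210,"z":20,"wx":0,"wy":0,"wz":0},{"jaw":0.1,"x":-60,"y":-220,"z":20,"wx":0,"wy":0,"wz":0},{"jaw":0.1,"x":-60,"y":-220,"z":20,"wx":0,"wy":0,"wz":0}]' 20
python3 st.py; python3 - <<'E'
from h import *
b=env.capture("side")[:,:,::-1];a=env.capture("top")[:,:,::-1]
cv2.imwrite("pics/s7.png",b);cv2.imwrite("pics/t7.png",a)
cv2.imwrite("pics/v7.png",np.hstack([cv2.resize(a[165:265,290:390],(400,400),interpolation=2),cv2.resize(b[120:240,250:370],(400,400),interpolation=2)]))
E
```

```text
clock: 27.45
tcp_pos: [505.4, -194.4, 216.4]
eef_rot: [-1.531, 0.408, -0.412]
force: [0.1, -0.3, -0.7]
gripper_width: 77.1
clock: 28.45
tcp_pos: [445.1, -415.4, 236.4]
eef_rot: [-1.531, 0.41, -0.414]
force: [0.9, -0.2, -0.3]
gripper_width: 76.7
t 28.45 tcp [ 445.11 -415.4   236.4 ] jawyaw 59.91 down [ 2.7e-03  1.0e-04 -1.0e+00] zt 0.0014
q [ 1.22   0.387 -0.699  1.503  0.251  1.341  1.547] F [ 0.9  -0.16 -0.31] M [-0.053  0.012 -0.023] w 76.66
```

View pics/v7.png

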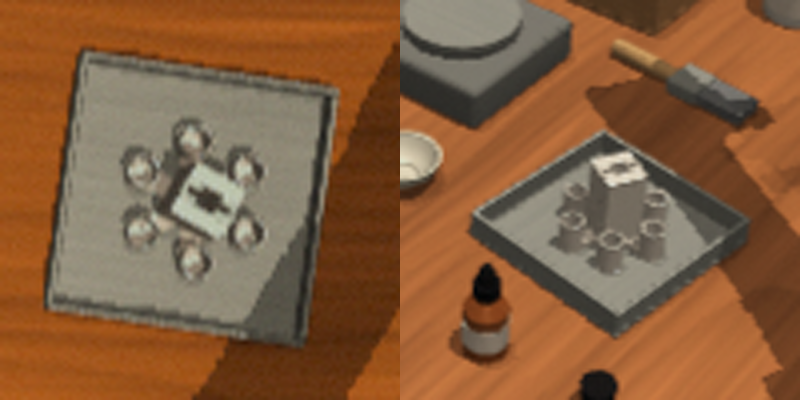

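View pics/t7.png

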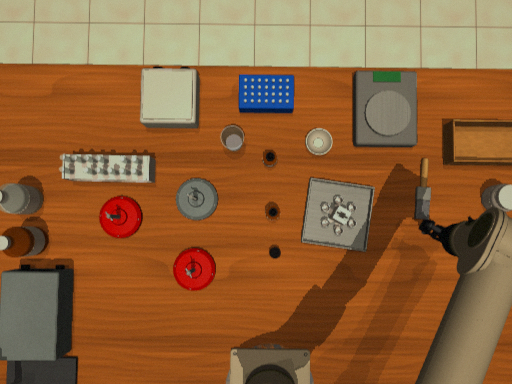

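Both views show the carousel upright in the tray (top (341,213)) and the grey stand bare. The bystanders are unmoved and the gripper is clear, so I'm handing it in.

```bash
python3 -c "
from rig import env
print(env.job_done())"
```

```text
the job is handed in; nothing more can be done
None
```

The carousel is off its spindle and standing upright on the floor of the steel tray. It is released, and I handed the job in at about 28.5 s of the 72 s allowed.

- **Unlocking:** I gripped the hub flats at 40 N and pulled up lightly; the wrist read about 9.5 N, including the carousel's roughly 4 N weight. I turned it about 30° counterclockwise until the pull dropped back to the weight alone. A further 1.7° centred the pin in the slot.
- **Lifting:** It came straight up with only its own weight showing and no sign of drag.
- **Placing:** I carried it over the bottle and lowered it near the tray centre, at about (505, -195) mm. Touchdown came at the predicted height with about 9 N on the floor and a brief 5 N sideways load, so I eased off 0.2 mm before opening the jaws.

**Last checks:** Wrist force was about zero after release. Both cameras show the carousel upright and clear of the tray walls, the grey stand bare, and the bottles, brush, red stands and everything else where they were. The gripper is well away.

**Disagreements:** The two cameras placed the hub a few mm apart (triangulated top at 114 mm instead of the expected 118 mm). The stand outline also suggested a centre about 4 mm off the hub's. No sideways load appeared when I gripped it, so the hub position was good. The tray size from the side view came out about 10% too large because its walls were included, so I used the top view for the tray.

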